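Clamp a bottle in the jaws of the closure-torque tester

ROBOT

A 6-joint arm with a two-finger parallel gripper is mounted at the origin on the work surface; the furniture and walls round the work are solid. World frame = base frame: x ahead of the robot, y to its left, z up, the work surface at z = 0. Lengths are in m, angles in rad, forces in N, time in s.
With the tool pointing down it reaches from about 0.35 to 0.875 m from the base axis. Payload 4.2 kg.
Tool frame: the origin (TCP) lies at the very end of the fingers, on their centre line; the grasp point (between the pads) lies 19 mm behind it (r.grasp_offset is the distance from the TCP to the grasp point, in m); z points along the fingers, y is the line along which they close (so a half turn about z gives the same grasp; the last joint's range is limited). The gripper opens to 87 mm and grips with 3 to 60 N. Pads are 19 mm wide; open, the fingers measure 117 mm over their backs; the gripper's body (75 mm by 190 mm) begins 51 mm behind the grasp point.
Start: joints at [0.259, 0.385, 0.008, 0, -1.194, -0.259], TCP at [0.625, 0, 0.223] pointing down, gripper open.
Joint ranges: [-3.14, 3.14], [-1.21, 2.06], [-1.07, 1.41], [-3.16, 2.05], [-2.99, -0.16], [-3.1, 3.1]. Speed limits (rad/s): [2.79, 2.79, 3.14, 3.14, 3.14, 3.14].

INTERFACE

Orientations are given as a 3x3 rotation matrix whose columns are the frame's x, y, z axes.
In Python, from plant import telemetry, viewer, r gives the robot as it stands.
- The arm moves only by the tool move_arm, never from a script. Its argument "targets" is one flat list of numbers, 7 for each row, row after row: the shift along the tool's x, y, z in mm, then the turn, a rotation vector about the tool's x, y, z in rad, then the finger opening in mm, from 0 to 87. A call has 1 to 5 rows; each row is the pose to reach, as a shift and turn from the pose commanded when the call began, along the tool's axes at that moment; what a row does not reach only later rows make up. A row lasts 1/12 s, in which the tool goes at most 41.7 mm and 7.16 degrees, less where a joint would pass 70% of its speed; a pose out of reach is approached as far as the arm can. A call with a gripper value outside its range is refused whole. The fingers move at their own pace and stop on an object; "newtons" is the grip in N (left out, the last holds). Time passes only in rows, so rows that repeat a pose let the fingers close. It gives the time, the measured TCP pose, the force, the opening and the grip force at its end, in the units of the state.
- telemetry.get_obs(): the state, without advancing time (a new reading comes with each control period).
- viewer.read_camera(name): name is "scene" or "side" or "wrist"; returns the picture (420x560x3 uint8, red, green, blue); there is no depth.
- viewer.camera_info(name): a dict with "fovy" (degrees; the focal length in pixels is half the picture's height over the tangent of half this angle, whatever the lens; pixels are square), "cx", "cy" (the principal point, pixels), "T" (4x4, takes a point from camera to world coordinates); the wrist camera has in their place "hand_eye" (4x4, takes a point from camera to tool coordinates, whose origin is the TCP and whose axes are the flange's). Camera axes: x right, y down, z forward; pixel columns grow to the right and rows downward; lengths in m; the calibration is good to about 2 mm. A picture is of the moment at which its call begins: read the wrist's pose just before it. camera_info takes no time and is no camera call.
- r.sign_off(): hands the job in; it is judged then, once.
The state is a dict: "t": time; "joints": joint angles; "joint_vel": joint speeds; "effort": joint torques, N m; "eef_pos": TCP position; "ee_rot": TCP orientation; "force": force on the tool from outside, world axes, zero at the start; "ft_torque": the same for the moment, N m; "grip_width": finger opening in m; "finger_force": force on a finger pad.
Only numpy, scipy, OpenCV 4.12 (cv2) and the standard library are available. Lean on these libraries where they do the work, as an engineer would, in place of code of your own. Each camera call takes 0.05 s, during which the arm holds its last target. There are 200 camera calls.

TASK

The slim bottle with the narrow neck is next for its cap-torque check: set it down upright (do not drop it) in the middle of the torque tester's three-jaw chuck and let go of it. Then turn the chuck's ring clockwise, seen from above, by pushing its bars round until all three jaws hold the bottle hand-tight: firmly, but without forcing the ring on, which would crush the bottle. Leave the wide jar and the stamp where they stand.

Things in the scene. Friction and masses are not known exactly. Their poses are not given: they have to be found in the camera images.
- bottle: slim white plastic bottle, narrow neck, paper label band, ribbed grey screw cap; loose, about 0.2 kg. Body 48 mm diameter with straight sides up to 68 mm, then the shoulder; cap 27 mm diameter; 107 mm high in all. Origin: centre of its underside, z along its axis. Starts upright beside the impulse sealer, with more room for the fingers along world x than along y
- jar: wide white jar, 67 mm diameter, 80 mm high, with a 63 mm ribbed grey lid, loose; stands in line with the bottle, nearer to the robot or farther. Too wide for the chuck; stays where it is. Origin: centre of its underside
- tester: torque tester, fixed: grey box 136 x 136 mm, 43 mm high, blank display on its front. On it stands the chuck: steel face 108 mm in diameter, 72 mm above the table, and round it the ring. Origin: on the chuck's axis at table height. Between it and the bottle stand a drawer cabinet and rolls on it, 175 mm high in all: carry the bottle over them
- chuck_centre (a point): point on the chuck's vertical axis in its flat steel face, 72 mm above the table: here the centre of the bottle's underside comes to stand
- ring: the chuck's dark knurled ring, 119 mm in diameter, 47 to 65 mm above the table, turning about the chuck's axis, with three bars 120 degrees apart. Clockwise from above closes the three jaws together, 7 mm for each radian; it stays where it is left. Closing it from the start takes 1.7 to 2.1 rad. Origin: on the axis, 47 mm above the table
- bar_1 (a point): centre of the black ball, 21 mm in diameter, at the end of ring bar 1: 98 mm from the chuck's axis, 82 mm above the table, turning with the ring. The bar is a 10 mm rod rising outward from the ring's edge (60 mm above the table) to the ball. Nothing stands under the ball but the table and, nearer the axis, the grey box (43 mm high)
- bar_2 (a point): the ball of bar 2, 120 degrees anticlockwise of bar 1 seen from above. Pushed sideways at a ball, the ring drags with about 5 N while the jaws are free. Once they bear on the bottle the push rises by about 1 N for every 4.5 N that each jaw grips
- bar_3 (a point): the ball of bar 3, 120 degrees clockwise of bar 1 seen from above. A push of about 4 N above the free drag is a good hand-tight grip; 9 N above it crushes the bottle. From first bearing to hand-tight a ball moves only 5 to 8 mm
- jaw_1: first of three steel jaws sliding radially on the chuck's face: 24 mm long, 14 mm wide, 30 mm high, with smooth black pads that touch the bottle. At the start the pads are 35.5 to 38 mm from the chuck's axis. Origin: on the face, on the chuck's axis when the pads are at 38 mm, shifting with the jaw; the jaw lies on the +x side and closes along -x
- jaw_2: second jaw, 120 degrees anticlockwise of the first seen from above, otherwise the same
- jaw_3: third jaw, 120 degrees clockwise of the first seen from above, otherwise the same
- date_stamp: wooden-handled stamp with a black foot, 27 x 44 mm, 82 mm high, loose bystander near left; origin: centre of its underside

How it is judged:
By the outcome, as a careful person would: the job done as asked, in the order asked, and still so for the second after the job is handed in, with the robot touching nothing.
It also fails if it takes over 72 s, if anything falls off the work surface, if the arm or the gripper's body presses on something with over 40 N, if the wrist force passes 120 N, or if a joint passes its speed limit or range.

## Working session

There is one attempt and no reset: what is moved stays moved. The work goes in short steps, Python scripts to look and compute and a tool call to move; the robot and the scene stay as the last step left them, time stands still between calls to the robot, and variables do not carry over. Pictures are saved under pics/ and viewed, at most 10 in all, crops included, and the job is handed in when it is done.

Besides the shell and the picture viewer there is one more tool, called after ">>>" as name(argument=value, ...) on one line, values as JSON. move_arm: Moves the arm, as the interface text tells. Its arguments: {"type":"object","properties":{"targets":{"type":"array","items":{"type":"number"}},"newtons":{"type":"number"}},"required":["targets"]}

```bash
mkdir -p pics; cat > h.py <<'E'
import numpy as np, cv2
from plant import telemetry, viewer, r
def shot(n,name):
    o=telemetry.get_obs(); im=viewer.read_camera(n); cv2.imwrite(f'pics/{name}.png',im[:,:,::-1]); 
    return o,im
def cam(n,o=None):
    i=viewer.camera_info(n); f=210/np.tan(np.radians(i['fovy'])/2)
    if n=='wrist':
        T=np.eye(4);T[:3,:3]=o['ee_rot'];T[:3,3]=o['eef_pos'];T=T@np.array(i['hand_eye'])
    else: T=np.array(i['T'])
    return T,f,i.get('cx',280),i.get('cy',210)
def ray(n,px,z,o=None):
    T,f,cx,cy=cam(n,o); d=T[:3,:3]@np.array([(px[0]-cx)/f,(px[1]-cy)/f,1]); p=T[:3,3]
    return p+d*(z-p[2])/d[2]
def proj(n,P,o=None):
    T,f,cx,cy=cam(n,o); q=T[:3,:3].T@(np.array(P)-T[:3,3]); return np.array([cx+f*q[0]/q[2],cy+f*q[1]/q[2]])
E
python3 - <<'E'
from h import *
for n in('scene','side','wrist'):
    o,im=shot(n,n+'0')
    T,f,cx,cy=cam(n,o); print(n,f,cx,cy,T.round(3).tolist())
print(o['t'],o['eef_pos'],o['ee_rot'],o['grip_width'])
a=cv2.imread('pics/scene0.png');b=cv2.imread('pics/side0.png')
E
```

```text
scene 532.6414170191624 279.84949737628256 202.50231503113403 [[0.705, -0.269, 0.656, -0.264], [-0.709, -0.297, 0.64, -0.669], [0.023, -0.916, -0.4, 0.542], [0.0, 0.0, 0.0, 1.0]]
side 501.14955419632474 270.82894003938986 202.88482511948925 [[0.963, -0.168, 0.212, 0.229], [-0.27, -0.558, 0.784, -0.895], [-0.014, -0.812, -0.583, 0.802], [0.0, 0.0, 0.0, 1.0]]
wrist 339.0317690499576 280.84086447370464 209.56541048170214 [[-1.0, 0.0, -0.001, 0.624], [-0.0, 0.964, 0.264, -0.071], [0.001, 0.264, -0.964, 0.384], [0.0, 0.0, 0.0, 1.0]]
0.1 [6.24456989e-01 1.26232232e-05 2.21543025e-01] [[-1.47985780e-04 -9.99997953e-01 -2.01773403e-03]
 [-9.99999983e-01  1.48214441e-04 -1.13176558e-04]
 [ 1.13475384e-04  2.01771725e-03 -9.99997958e-01]] 0.08679424510770069
```

View pics/scene0.png

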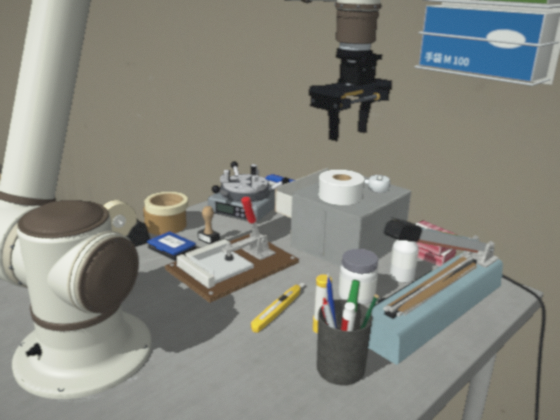

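View pics/side0.png

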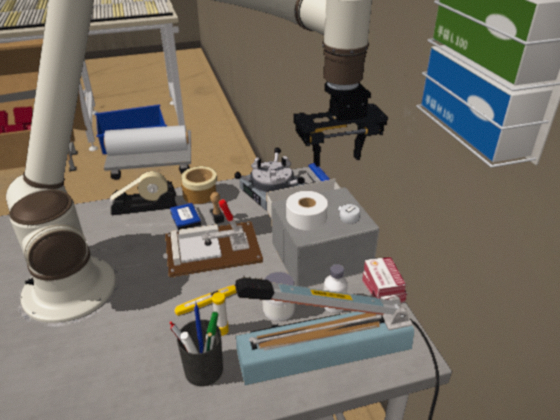

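The scene view shows the jar at about (360,270), the bottle at (405,258) behind the raised sealer handle, and the chuck at (243,187). The side view shows the bottle cap at (336,270), the jar at (279,295), the chuck at (272,175) and the handle tip at (255,288). Next I'll enlarge the details.

```bash
python3 - <<'E'
from h import *
a=cv2.imread('pics/scene0.png');b=cv2.imread('pics/side0.png')
def c(im,x,y,w=133,h=100): return cv2.resize(im[y:y+h,x:x+w],(400,300),interpolation=cv2.INTER_CUBIC)
cv2.imwrite('pics/m1.png',np.vstack([np.hstack([c(a,330,205),c(b,235,230)]),np.hstack([c(a,185,135),c(b,210,125)])]))
for p in [(336,268)]: print('bottle cap',ray('side',p,.107))
print('jar',ray('side',(279,281),.08),ray('scene',(360,260),.08))
print('bot scene', ray('scene',(405,277),0.003))
print('chuck',ray('scene',(243,184),.072),ray('side',(272,174),.072))
# handle triangulate
def tri(p,q):
    A=[];B=[]
    M=np.zeros((3,3));v=np.zeros(3)
    for n,x in(('scene',p),('side',q)):
        T,f,cx,cy=cam(n);d=T[:3,:3]@np.array([(x[0]-cx)/f,(x[1]-cy)/f,1]);d/=np.linalg.norm(d);P=np.eye(3)-np.outer(d,d);M+=P;v+=P@T[:3,3]
    return np.linalg.solve(M,v)
print('handle',tri((390,228),(238,286)),'inner end',tri((420,234),(272,290)),'hinge',tri((490,243),(402,310)))
print('roll top',tri((341,178),(306,203)),'knob',tri((378,180),(348,208)))
E
```

```text
bottle cap [ 0.54615408 -0.21369932  0.107     ]
jar [ 0.43363205 -0.19016666  0.08      ] [ 0.42045717 -0.20081483  0.08      ]
bot scene [ 0.54544098 -0.22302856  0.003     ]
chuck [0.52070918 0.22103934 0.072     ] [0.53351555 0.21563636 0.072     ]
handle [ 0.32843237 -0.30962788  0.2120976 ] inner end [ 0.38341226 -0.32393698  0.19390632] hinge [ 0.6284088  -0.33945649  0.09245595]
roll top [ 0.53380662 -0.05957671  0.16436006] knob [ 0.62322085 -0.08613501  0.14727224]
```

View pics/m1.png

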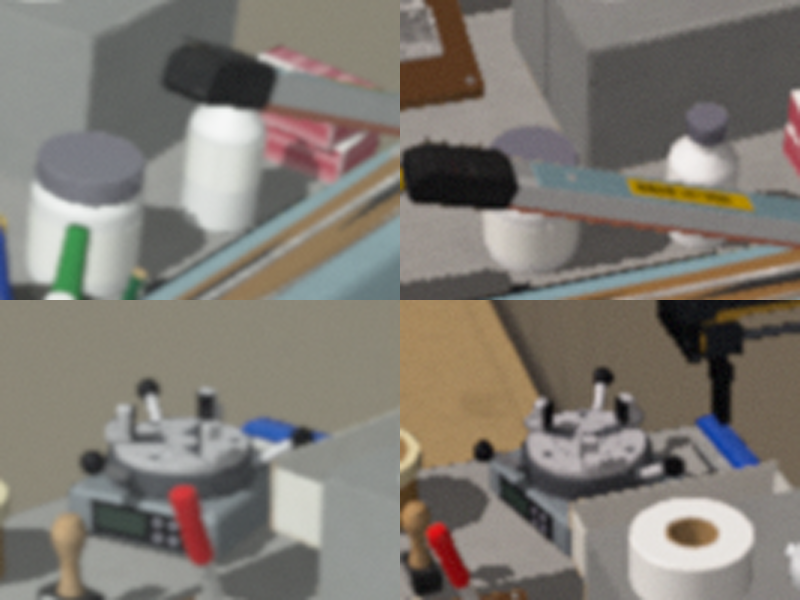

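View pics/wrist0.png

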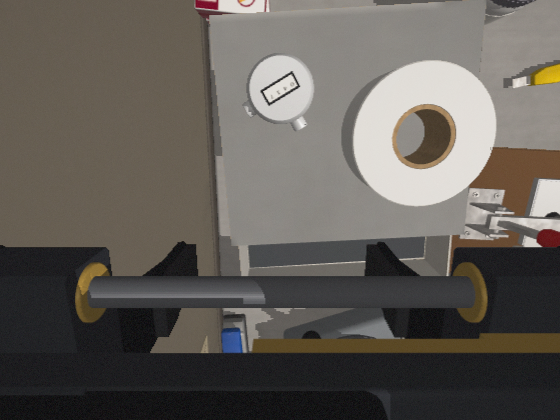

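The crops show the bottle standing clear of the jar and the lever. The ring balls are at scene (234,164), (216,189), (285,181) and side (277,150), (238,175), (301,181). The wrist view looks down on the cabinet with its roll. I'll move over the bottle now.

>>> move_arm(targets=[36, 13, -4, 0, 0, 0, 87, 72, 26, -8, 0, 0, 0, 87, 108, 39, -12, 0, 0, 0, 87, 144, 52, -16, 0, 0, 0, 87, 180, 65, -20, 0, 0, 0, 87])

```text
t: 0.57
eef_pos: [0.559, -0.1813, 0.2425]
ee_rot: [[0.001, -1.0, -0.001], [-1.0, -0.001, 0.0], [-0.0, 0.001, -1.0]]
force: [1.2, -0.3, -0.3]
grip_width: 0.087
finger_force: 0.0
```

>>> move_arm(targets=[36, 13, 0, 0, 0, 0, 87, 36, 13, 0, 0, 0, 0, 87, 36, 13, 0, 0, 0, 0, 87])

```text
t: 0.82
eef_pos: [0.5459, -0.2177, 0.2423]
ee_rot: [[-0.004, -1.0, -0.001], [-1.0, 0.004, 0.0], [-0.0, 0.001, -1.0]]
force: [0.3, -0.5, -0.6]
grip_width: 0.0865
finger_force: 0.0
```

```bash
python3 - <<'E'
from h import *
o,im=shot('wrist','w1'); print(o['t'],o['eef_pos'],o['force'])
print('proj TCP-line', [proj('wrist',[o['eef_pos'][0],o['eef_pos'][1],z],o).round() for z in(0,.107)])
C=[ray('scene',(243,184),.072),ray('side',(272,174),.072)]
for n,L in(('scene',[(234.3,164.3),(215.7,189),(285,180.7)]),('side',[(277.5,150.2),(238,175),(301,180.6)])):
    P=np.array([ray(n,p,.082)[:2] for p in L]); c=P.mean(0); print(n,P.round(4).tolist(),'mean',c.round(4),'r',np.linalg.norm(P-c,axis=1).round(4),'ang',np.degrees(np.arctan2(*(P-c).T[::-1])).round(1))
E
```

```text
0.8167 [ 0.54592433 -0.21773322  0.24227901] [ 0.26751888 -0.52074236 -0.56852419]
proj TCP-line [array([281., 178.]), array([281., 199.])]
scene [[0.5784, 0.3198], [0.4373, 0.2203], [0.5928, 0.1515]] mean [0.5362 0.2306] r [0.0988 0.0994 0.0972] ang [  64.7 -174.1  -54.4]
side [[0.5794, 0.319], [0.4409, 0.2221], [0.5933, 0.1472]] mean [0.5379 0.2294] r [0.0987 0.0972 0.0992] ang [  65.1 -175.7  -56. ]
```

View pics/w1.png

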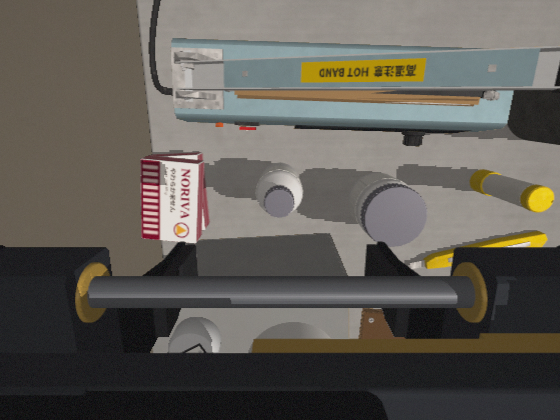

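The wrist view shows the bottle cap top at about (279,201), within 2 mm of the TCP axis at (281,199). There is room on both sides. I'll descend and grip.

>>> move_arm(targets=[-1.5, -1.5, 35, 0, 0, 0, 74, -1.5, -1.5, 70, 0, 0, 0, 74, -1.5, -1.5, 105, 0, 0, 0, 74, -1.5, -1.5, 140, 0, 0, 0, 74, -1.5, -1.5, 165, 0, 0, 0, 74])

```text
t: 1.28
eef_pos: [0.5474, -0.2125, 0.0743]
ee_rot: [[0.002, -1.0, -0.004], [-1.0, -0.002, 0.001], [-0.001, 0.004, -1.0]]
force: [0.7, 1.0, 0.3]
grip_width: 0.0744
finger_force: 0.0
```

>>> move_arm(targets=[0, 0, 15, 0, 0, 0, 74, 0, 0, 28, 0, 0, 0, 74, 0, 0, 34, 0, 0, 0, 74, 0, 0, 34, 0, 0, 0, 74])

```text
t: 1.62
eef_pos: [0.5479, -0.2131, 0.0418]
ee_rot: [[0.002, -1.0, -0.004], [-1.0, -0.002, 0.001], [-0.001, 0.004, -1.0]]
force: [0.7, -0.0, -0.6]
grip_width: 0.074
finger_force: 0.0
```

>>> move_arm(targets=[0, 0, 0, 0, 0, 0, 40, 0, 0, 0, 0, 0, 0, 40, 0, 0, 0, 0, 0, 0, 40, 0, 0, 0, 0, 0, 0, 40, 0, 0, 0, 0, 0, 0, 40], newtons=15)

```text
t: 2.03
eef_pos: [0.5487, -0.2145, 0.0443]
ee_rot: [[0.0, -1.0, 0.001], [-1.0, -0.0, -0.0], [0.0, -0.001, -1.0]]
force: [-2.5, -0.1, 1.2]
grip_width: 0.0485
finger_force: 0.8
```

>>> move_arm(targets=[0, 0, 0, 0, 0, 0, 40, 0, 0, 0, 0, 0, 0, 40, 0, 0, -10, 0, 0, 0, 40, 0, 0, -35, 0, 0, 0, 40, 0, 0, -65, 0, 0, 0, 40], newtons=15)

```text
t: 2.45
eef_pos: [0.5463, -0.2141, 0.1069]
ee_rot: [[-0.001, -1.0, -0.006], [-1.0, 0.001, 0.002], [-0.002, 0.006, -1.0]]
force: [0.6, 0.2, -1.9]
grip_width: 0.0475
finger_force: 15.0
```

>>> move_arm(targets=[0, 0, -30, 0, 0, 0, 40, 0, 0, -60, 0, 0, 0, 40, 0, 0, -90, 0, 0, 0, 40, 0, 0, -120, 0, 0, 0, 40, 0, 0, -145, 0, 0, 0, 40])

```text
t: 2.87
eef_pos: [0.5483, -0.2144, 0.2559]
ee_rot: [[-0.0, -1.0, 0.001], [-1.0, 0.0, 0.0], [-0.0, -0.001, -1.0]]
force: [0.9, -0.7, -2.3]
grip_width: 0.0475
finger_force: 15.0
```

```bash
python3 - <<'E'
from h import *
o=telemetry.get_obs(); print({k:np.round(o[k],4).tolist() for k in('t','eef_pos','force','grip_width','finger_force','joints')})
shot('side','s2');shot('wrist','w2')
a=cv2.imread('pics/side0.png');b=cv2.imread('pics/s2.png')
E
```

```text
{'t': 2.8667, 'eef_pos': [0.5483, -0.2144, 0.2559], 'force': [0.9126, -0.6508, -2.2507], 'grip_width': 0.0475, 'finger_force': 14.9986, 'joints': [-0.098, 0.3011, -0.0315, -0.0002, -1.2368, 0.098]}
```

>>> move_arm(targets=[-20, 0, 0, 0, 0, 0, 40, -52, 0, 0, 0, 0, 0, 40, -87, 0, 0, 0, 0, 0, 40, -122, 0, 0, 0, 0, 0, 40, -157, 0, 0, 0, 0, 0, 40])

```text
t: 3.38
eef_pos: [0.5471, -0.0561, 0.2517]
ee_rot: [[-0.001, -1.0, -0.003], [-1.0, 0.001, 0.001], [-0.001, 0.003, -1.0]]
force: [0.9, 0.4, -2.5]
grip_width: 0.0476
finger_force: 15.0
```

>>> move_arm(targets=[-35, 2, 0, 0, 0, 0, 40, -70, 4, 0, 0, 0, 0, 40, -105, 6, 0, 0, 0, 0, 40, -140, 8, 0, 0, 0, 0, 40, -175, 10, 0, 0, 0, 0, 40])

```text
t: 3.8
eef_pos: [0.537, 0.119, 0.2519]
ee_rot: [[-0.0, -1.0, -0.003], [-1.0, 0.0, -0.001], [0.001, 0.003, -1.0]]
force: [1.0, 0.1, -2.5]
grip_width: 0.0478
finger_force: 15.0
```

>>> move_arm(targets=[-33, 0, 0, 0, 0, 0, 40, -64, 0, 0, 0, 0, 0, 40, -90, 0, 0, 0, 0, 0, 40, -107, 0, 0, 0, 0, 0, 40, -112, 0, 0, 0, 0, 0, 40])

```text
t: 4.22
eef_pos: [0.5377, 0.2317, 0.2517]
ee_rot: [[0.002, -1.0, -0.002], [-1.0, -0.002, -0.001], [0.001, 0.002, -1.0]]
force: [-0.2, -0.2, -3.6]
grip_width: 0.0478
finger_force: 15.0
```

```bash
python3 - <<'E'
from h import *
o=telemetry.get_obs(); print({k:np.round(o[k],4).tolist() for k in('t','eef_pos','force','grip_width','finger_force','joints')})
o,w=shot('wrist','w3');o2,s=shot('side','s3');o2,c=shot('scene','c3')
for P in ([.537,.230,.072],[.537,.230,.082]): print(proj('wrist',P,o).round(),proj('side',P).round(),proj('scene',P).round())
def cr(im,x,y,w=133,h=100): return cv2.resize(im[y:y+h,x:x+w,::-1],(400,300),interpolation=cv2.INTER_CUBIC)
big=np.zeros((600,800,3),np.uint8); big[:300,:400]=cr(c,185,110);big[:300,400:]=cr(s,210,100); big[300:,:400]=cv2.resize(w[:,:,::-1],(400,300)); 
cv2.imwrite('pics/m2.png',big)
E
```

```text
{'t': 4.2167, 'eef_pos': [0.5377, 0.2317, 0.2517], 'force': [-0.2473, -0.2424, -3.6176], 'grip_width': 0.0478, 'finger_force': 14.9986, 'joints': [0.6828, 0.3001, -0.0431, -0.001, -1.23, -0.6802]}
[281. 187.] [272. 171.] [246. 181.]
[281. 189.] [272. 168.] [246. 177.]
```

View pics/m2.png

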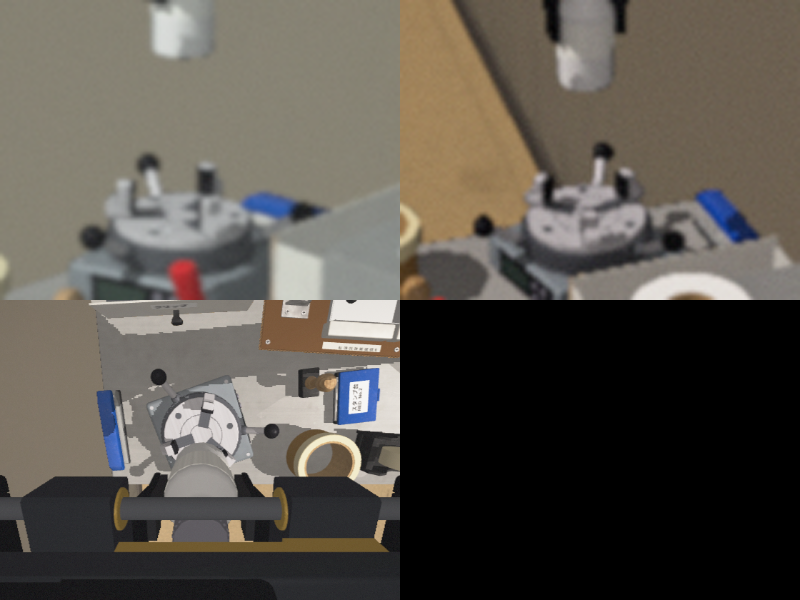

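The bottle is held upright above the chuck. In the wrist view (at 0.714 scale) the chuck hub is near (202,433) and the balls are at (158,377) and (272,431).

```bash
python3 - <<'E'
from h import *
o=telemetry.get_obs()
P=[ray('wrist',p,.082,o)[:2] for p in((221,108),(381,183.5))]; print(np.round(P,4), np.linalg.norm(P[0]-P[1]), '(170)')
m=(P[0]+P[1])/2; d=P[1]-P[0]; n=np.array([-d[1],d[0]])/np.linalg.norm(d)
print('c',m+.049*n,m-.049*n)
print(proj('scene',[.5377,.2317,.209]).round(1),'seen 246.3,126',proj('side',[.5377,.2317,.209]).round(1),'seen 271.3,126.7')
w=cv2.imread('pics/w3.png'); g=cv2.cvtColor(w,cv2.COLOR_BGR2GRAY)
for n in('scene','side'):
  for z,p in((.209,(246.3,126) if n=='scene' else (271.3,126.7)),): print(n,ray(n,p,z).round(4))
E
```

```text
[[0.5941 0.1494]
 [0.4377 0.2216]] 0.17225142289540998 (170)
c [0.4953589  0.14099845] [0.53643796 0.22997323]
[245.2 126. ] seen 246.3,126 [271.2 125.7] seen 271.3,126.7
scene [0.5397 0.2301 0.209 ]
side [0.5364 0.2262 0.209 ]
```

>>> move_arm(targets=[0, 1, 25, 0, 0, 0, 40, 0, 1, 55, 0, 0, 0, 40, 0, 1, 85, 0, 0, 0, 40, 0, 1, 110, 0, 0, 0, 40, 0, 1, 125, 0, 0, 0, 40])

```text
t: 4.78
eef_pos: [0.5358, 0.2266, 0.1254]
ee_rot: [[-0.003, -1.0, -0.005], [-1.0, 0.003, -0.003], [0.003, 0.005, -1.0]]
force: [-0.2, 0.1, -2.0]
grip_width: 0.0474
finger_force: 15.0
```

>>> move_arm(targets=[0, 0, 4, 0, 0, 0, 40, 0, 0, 7, 0, 0, 0, 40, 0, 0, 9, 0, 0, 0, 40, 0, 0, 10, 0, 0, 0, 40, 0, 0, 10, 0, 0, 0, 40])

```text
t: 5.2
eef_pos: [0.5381, 0.2297, 0.1197]
ee_rot: [[-0.0, -1.0, 0.002], [-1.0, 0.0, 0.001], [-0.001, -0.002, -1.0]]
force: [0.9, 0.7, -1.8]
grip_width: 0.0478
finger_force: 15.0
```

>>> move_arm(targets=[0, 0, 1, 0, 0, 0, 40, 0, 0, 1, 0, 0, 0, 40, 0, 0, 1, 0, 0, 0, 40])

```text
t: 5.45
eef_pos: [0.5376, 0.2297, 0.118]
ee_rot: [[0.0, -1.0, 0.001], [-1.0, -0.0, 0.0], [-0.0, -0.001, -1.0]]
force: [-0.3, -0.7, -2.4]
grip_width: 0.0476
finger_force: 15.0
```

>>> move_arm(targets=[0, 0, 0.7, 0, 0, 0, 40, 0, 0, 1, 0, 0, 0, 40, 0, 0, 1, 0, 0, 0, 40])

```text
t: 5.7
eef_pos: [0.5374, 0.2296, 0.1165]
ee_rot: [[0.0, -1.0, -0.0], [-1.0, -0.0, -0.0], [0.0, 0.0, -1.0]]
force: [-0.5, -1.1, -2.5]
grip_width: 0.0477
finger_force: 15.0
```

Not down yet, so I'll keep stepping.

>>> move_arm(targets=[0, 0, 0.5, 0, 0, 0, 40, 0, 0, 1, 0, 0, 0, 40, 0, 0, 1, 0, 0, 0, 40])

```text
t: 5.95
eef_pos: [0.5375, 0.2296, 0.1163]
ee_rot: [[0.0, -1.0, 0.0], [-1.0, -0.0, -0.0], [0.0, -0.0, -1.0]]
force: [-2.6, -0.3, 2.5]
grip_width: 0.0474
finger_force: 15.0
```

>>> move_arm(targets=[0, 0, 0.5, 0, 0, 0, 40, 0, 0, 1, 0, 0, 0, 40, 0, 0, 1, 0, 0, 0, 40])

```text
t: 6.2
eef_pos: [0.5375, 0.2296, 0.1162]
ee_rot: [[0.001, -1.0, 0.001], [-1.0, -0.001, 0.0], [-0.0, -0.001, -1.0]]
force: [-3.9, -1.7, 7.4]
grip_width: 0.0479
finger_force: 15.0
```

Contact is made, with about +7 N. I'll ease off, release and rise clear.

>>> move_arm(targets=[0, 0, -0.8, 0, 0, 0, 40, 0, 0, -0.8, 0, 0, 0, 52, 0, 0, -0.8, 0, 0, 0, 64, 0, 0, -0.8, 0, 0, 0, 74, 0, 0, -0.8, 0, 0, 0, 74])

```text
t: 6.62
eef_pos: [0.5377, 0.2296, 0.1151]
ee_rot: [[-0.0, -1.0, 0.0], [-1.0, 0.0, 0.0], [-0.0, -0.0, -1.0]]
force: [-0.4, 0.1, 0.8]
grip_width: 0.0645
finger_force: 0.0
```

>>> move_arm(targets=[0, 0, 0, 0, 0, 0, 74, 0, 0, 0, 0, 0, 0, 74, 0, 0, -10, 0, 0, 0, 74, 0, 0, -40, 0, 0, 0, 74, 0, 0, -75, 0, 0, 0, 74])

```text
t: 7.03
eef_pos: [0.5363, 0.2287, 0.1896]
ee_rot: [[-0.0, -1.0, -0.004], [-1.0, 0.0, -0.003], [0.003, 0.004, -1.0]]
force: [1.4, 0.7, 1.1]
grip_width: 0.0738
finger_force: 0.0
```

>>> move_arm(targets=[0, 0, -35, 0, 0, 0, 74, 0, 0, -60, 0, 0, 0, 74, 0, 0, -60, 0, 0, 0, 74])

```text
t: 7.28
eef_pos: [0.5405, 0.2308, 0.2584]
ee_rot: [[0.001, -1.0, 0.013], [-1.0, -0.001, 0.007], [-0.007, -0.013, -1.0]]
force: [0.8, 0.0, -0.4]
grip_width: 0.0735
finger_force: 0.0
```

```bash
python3 - <<'E'
from h import *
o=telemetry.get_obs(); print({k:np.round(o[k],4).tolist() for k in('t','eef_pos','force','grip_width','finger_force','joints')})
o,w=shot('wrist','w4');o2,s=shot('side','s4');o2,c=shot('scene','c4')
for P in ([.537,.230,.072],[.537,.230,.179]): print(proj('wrist',P,o).round(),proj('side',P).round(),proj('scene',P).round())
def cr(im,x,y,w=133,h=100): return cv2.resize(im[y:y+h,x:x+w,::-1],(400,300),interpolation=cv2.INTER_CUBIC)
big=np.zeros((600,800,3),np.uint8); big[:300,:400]=cr(c,185,110);big[:300,400:]=cr(s,210,100); big[300:,:400]=cv2.resize(w[:,:,::-1],(400,300)); big[300:,400:]=cr(w,214,130)
cv2.imwrite('pics/m3.png',big)
E
```

```text
{'t': 7.2833, 'eef_pos': [0.5405, 0.2308, 0.2584], 'force': [0.8165, 0.033, -0.4059], 'grip_width': 0.0735, 'finger_force': 0.0, 'joints': [0.6805, 0.2912, -0.0406, 0.003, -1.2252, -0.6805]}
[286. 185.] [272. 171.] [246. 181.]
[287. 215.] [271. 136.] [245. 139.]
```

View pics/m3.png

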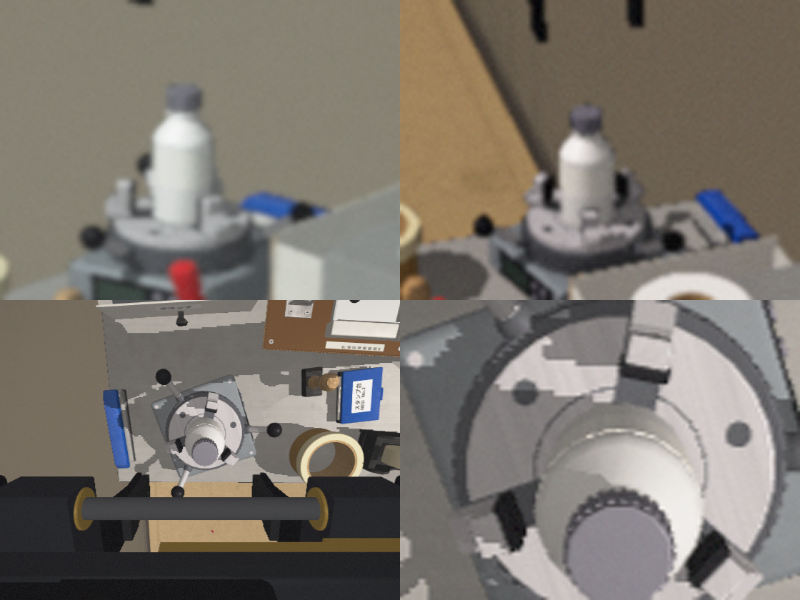

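The bottle stands upright and centred between the open jaws; the cap projects where expected, at about (272,135) in the side view. I'll close the ring with the ball at +65° (far side), straddling it with the fingers along the tangent and the wrist camera turned outward.

>>> move_arm(targets=[-18, -8, 0, 0, 0, -0.12, 74, -36, -16, 0, 0, 0, -0.24, 74, -54, -24, 0, 0, 0, -0.36, 60, -72, -32, 0, 0, 0, -0.48, 50, -89, -41, 0, 0, 0, -0.6, 44])

```text
t: 7.85
eef_pos: [0.578, 0.319, 0.2483]
ee_rot: [[0.57, -0.822, -0.003], [-0.822, -0.57, -0.002], [0.0, 0.004, -1.0]]
force: [0.3, -0.7, -0.4]
grip_width: 0.0615
finger_force: 0.0
```

>>> move_arm(targets=[0, 0, 0, 0, 0, -0.12, 44, 0, 0, 0, 0, 0, -0.24, 44, 0, 0, 0, 0, 0, -0.36, 44, 0, 0, 0, 0, 0, -0.48, 44, 0, 0, 0, 0, 0, -0.6, 44])

```text
t: 8.27
eef_pos: [0.5778, 0.3181, 0.248]
ee_rot: [[0.934, -0.357, -0.003], [-0.357, -0.934, -0.003], [-0.002, 0.004, -1.0]]
force: [-0.3, -0.2, -0.0]
grip_width: 0.0442
finger_force: 0.0
```

>>> move_arm(targets=[0, 0, 0, 0, 0, -0.12, 44, 0, 0, 0, 0, 0, -0.24, 44, 0, 0, 0, 0, 0, -0.36, 44, 0, 0, 0, 0, 0, -0.48, 44, 0, 0, 0, 0, 0, -0.6, 44])

```text
t: 8.68
eef_pos: [0.5778, 0.318, 0.2481]
ee_rot: [[0.972, 0.233, -0.003], [0.233, -0.972, -0.003], [-0.004, 0.002, -1.0]]
force: [-0.4, -0.9, -1.1]
grip_width: 0.0437
finger_force: 0.0
```

>>> move_arm(targets=[0, 0, 0, 0, 0, -0.12, 44, 0, 0, 0, 0, 0, -0.24, 44, 0, 0, 0, 0, 0, -0.36, 44, 0, 0, 0, 0, 0, -0.48, 44, 0, 0, 0, 0, 0, -0.6, 44])

```text
t: 9.1
eef_pos: [0.5778, 0.318, 0.2481]
ee_rot: [[0.671, 0.741, -0.003], [0.741, -0.671, -0.003], [-0.004, -0.001, -1.0]]
force: [0.9, 0.4, -0.3]
grip_width: 0.0438
finger_force: 0.0
```

>>> move_arm(targets=[0, 0, 0, 0, 0, -0.12, 44, 0, 0, 0, 0, 0, -0.24, 44, 0, 0, 0, 0, 0, -0.305, 44, 0, 0, 0, 0, 0, -0.305, 44, 0, 0, 0, 0, 0, -0.305, 44])

```text
t: 9.52
eef_pos: [0.578, 0.3182, 0.2487]
ee_rot: [[0.425, 0.905, -0.002], [0.905, -0.425, -0.002], [-0.003, -0.001, -1.0]]
force: [1.0, 0.6, -0.1]
grip_width: 0.0439
finger_force: 0.0
```

```bash
python3 - <<'E'
from h import *
o=telemetry.get_obs(); print({k:np.round(o[k],4).tolist() for k in('t','eef_pos','ee_rot','force','joints')})
o,w=shot('wrist','w5')
c=np.array([.5367,.230])
print('expected ball px',proj('wrist',[.5367+.098*np.cos(np.radians(65)),.23+.098*np.sin(np.radians(65)),.082],o).round())
g=cv2.cvtColor(w,cv2.COLOR_RGB2GRAY); 
a,b=map(int,proj('wrist',[.578,.319,.082],o)); 
cv2.imwrite('pics/w5c.png',cv2.resize(w[60:300,120:440,::-1],(640,480)))
E
```

```text
{'t': 9.5167, 'eef_pos': [0.578, 0.3182, 0.2487], 'ee_rot': [[0.4246, 0.9054, -0.0023], [0.9054, -0.4246, -0.0018], [-0.0027, -0.0013, -1.0]], 'force': [1.0344, 0.6147, -0.0906], 'joints': [0.7477, 0.4315, 0.1469, -0.0003, -1.2891, 1.9554]}
expected ball px [281. 192.]
```

View pics/w5c.png

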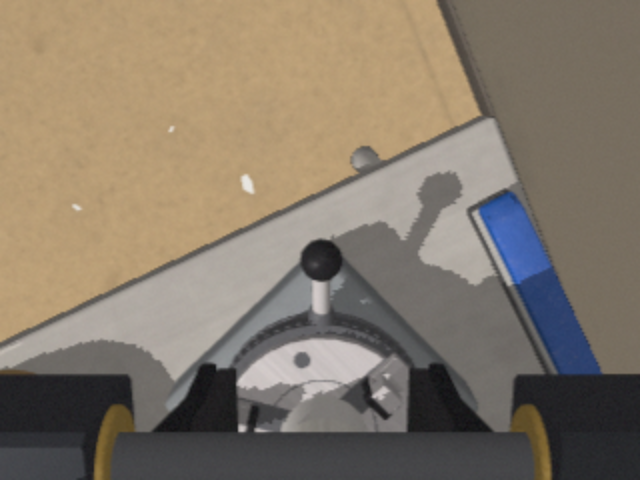

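The ball is at crop (321,260), i.e. full-frame (280.5,190) against the predicted (281,192), so it lies midway between the fingers. I'll descend around it and narrow the opening.

>>> move_arm(targets=[0, 0, 35, 0, 0, 0, 44, 0, 0, 70, 0, 0, 0, 44, 0, 0, 105, 0, 0, 0, 44, 0, 0, 140, 0, 0, 0, 44, 0, 0, 160, 0, 0, 0, 44])

```text
t: 9.98
eef_pos: [0.5762, 0.3169, 0.0855]
ee_rot: [[0.425, 0.905, -0.006], [0.905, -0.425, -0.004], [-0.006, -0.004, -1.0]]
force: [-0.2, -0.7, -0.3]
grip_width: 0.0442
finger_force: 0.0
```

>>> move_arm(targets=[0, 0, 12, 0, 0, 0, 44, 0, 0, 18, 0, 0, 0, 36, 0, 0, 18, 0, 0, 0, 30, 0, 0, 18, 0, 0, 0, 26, 0, 0, 18, 0, 0, 0, 26])

```text
t: 10.4
eef_pos: [0.5796, 0.3194, 0.0744]
ee_rot: [[0.423, 0.906, 0.003], [0.906, -0.423, 0.002], [0.003, 0.002, -1.0]]
force: [-0.8, 0.1, 0.4]
grip_width: 0.0283
finger_force: 0.0
```

>>> move_arm(targets=[0, 0, 0, 0, 0, 0, 26, 0, 0, 0, 0, 0, 0, 26])

```text
t: 10.57
eef_pos: [0.5791, 0.319, 0.0738]
ee_rot: [[0.423, 0.906, 0.002], [0.906, -0.423, 0.002], [0.002, 0.001, -1.0]]
force: [0.1, -0.8, -0.4]
grip_width: 0.0265
finger_force: 0.0
```

>>> move_arm(targets=[0, 3, 3, 0, 0, 0.03, 26, -0.5, 9.8, 3, 0, 0, 0.1, 26, -1.6, 17.5, 3, 0, 0, 0.18, 26, -3.3, 25.2, 3, 0, 0, 0.26, 26, -4.4, 29, 3, 0, 0, 0.3, 26])

```text
t: 10.98
eef_pos: [0.6026, 0.3029, 0.0702]
ee_rot: [[0.674, 0.738, -0.0], [0.738, -0.674, 0.001], [0.001, -0.001, -1.0]]
force: [-4.4, 2.6, 2.4]
grip_width: 0.0259
finger_force: 2.5
```

>>> move_arm(targets=[-0.3, 7.8, 0, 0, 0, 0.08, 26, -1.3, 15.6, 0, 0, 0, 0.16, 26, -2.8, 23.3, 0, 0, 0, 0.24, 26, -5, 30.8, 0, 0, 0, 0.32, 26, -7.7, 38.2, 0, 0, 0, 0.4, 26])

```text
t: 11.4
eef_pos: [0.6251, 0.2719, 0.0702]
ee_rot: [[0.909, 0.417, -0.001], [0.417, -0.909, 0.002], [-0.0, -0.002, -1.0]]
force: [-4.4, 2.7, 2.1]
grip_width: 0.0261
finger_force: 2.5
```

```bash
cat > st.py <<'E'
from h import *
import sys
n=int(sys.argv[1]) if len(sys.argv)>1 else 3
C=np.array([.5367,.230]); F=[];G=[]
for i in range(n):
    o=telemetry.get_obs(); F.append(np.array(o['ee_rot']).T@o['force']);G.append(o['finger_force'])
    im=viewer.read_camera('side')
p=np.array(o['eef_pos']); d=p[:2]-C; R=np.array(o['ee_rot'])
print('t',o['t'],'r',np.linalg.norm(d).round(4),'ang',np.degrees(np.arctan2(d[1],d[0])).round(2),'toolx',np.degrees(np.arctan2(R[1,0],R[0,0])).round(2),'z',p[2].round(4))
print('F tool',np.mean(F,0).round(2),'y:',np.round([f[1] for f in F],1),'fing',np.round(G,1),'w',o['grip_width'].__round__(4) if isinstance(o['grip_width'],float) else o['grip_width'])
cv2.imwrite('pics/last.png',im[:,:,::-1])
E
python3 st.py 4
```

```text
t 11.55 r 0.0986 ang 24.5 toolx 24.96 z 0.0701
F tool [-0.34 -0.72 -0.62] y: [-4.3  1.2  0.7 -0.4] fing [2.5 0.  0.  0. ] w 0.0262
```

Drag during motion is about 4.5–5 N (finger reading 2.5), and it falls to zero at rest, so readings only count while the ring moves. Continuing the free travel.

>>> move_arm(targets=[-0.3, 7.8, 0, 0, 0, 0.08, 26, -1.3, 15.6, 0, 0, 0, 0.16, 26, -2.8, 23.3, 0, 0, 0, 0.24, 26, -5, 30.8, 0, 0, 0, 0.32, 26, -7.7, 38.2, 0, 0, 0, 0.4, 26])

```text
t: 12.02
eef_pos: [0.6346, 0.2348, 0.0697]
ee_rot: [[0.999, 0.033, 0.0], [0.033, -0.999, 0.002], [0.0, -0.002, -1.0]]
force: [-3.4, 5.7, 0.9]
grip_width: 0.026
finger_force: 2.4
```

>>> move_arm(targets=[-0.2, 5.9, 0, 0, 0, 0.06, 26, -0.7, 11.7, 0, 0, 0, 0.12, 26, -1.6, 17.5, 0, 0, 0, 0.18, 26, -2.8, 23.3, 0, 0, 0, 0.24, 26, -4.4, 29, 0, 0, 0, 0.3, 26])

```text
t: 12.43
eef_pos: [0.6316, 0.206, 0.0697]
ee_rot: [[0.965, -0.263, 0.002], [-0.263, -0.965, 0.003], [0.001, -0.003, -1.0]]
force: [-2.0, 4.9, 0.1]
grip_width: 0.0259
finger_force: 2.4
```

```bash
python3 st.py 2
```

```text
t 12.4833 r 0.098 ang -15.07 toolx -15.41 z 0.0698
F tool [-2.22 -2.81  0.04] y: [-4.3 -1.4] fing [2.4 1. ] w 0.0262
```

>>> move_arm(targets=[0, 2.4, 0, 0, 0, 0.024, 26, -0.1, 4.7, 0, 0, 0, 0.048, 26, -0.2, 7, 0, 0, 0, 0.072, 26, -0.5, 9.4, 0, 0, 0, 0.096, 26, -0.7, 11.7, 0, 0, 0, 0.12, 26])

```text
t: 12.95
eef_pos: [0.6284, 0.1947, 0.0697]
ee_rot: [[0.927, -0.375, 0.002], [-0.375, -0.927, 0.002], [0.001, -0.003, -1.0]]
force: [-1.4, 6.2, 1.1]
grip_width: 0.0264
finger_force: 2.4
```

>>> move_arm(targets=[0, 1, 0, 0, 0, 0.01, 26, 0, 2, 0, 0, 0, 0.02, 26, 0, 2.9, 0, 0, 0, 0.03, 26, -0.1, 3.9, 0, 0, 0, 0.04, 26, -0.1, 4.9, 0, 0, 0, 0.05, 26])

```text
t: 13.37
eef_pos: [0.6266, 0.1902, 0.0697]
ee_rot: [[0.907, -0.42, 0.002], [-0.42, -0.907, 0.002], [0.001, -0.003, -1.0]]
force: [-0.2, 4.9, 0.0]
grip_width: 0.0261
finger_force: 2.4
```

>>> move_arm(targets=[0, 1, 0, 0, 0, 0.01, 26, 0, 2, 0, 0, 0, 0.02, 26, 0, 2.9, 0, 0, 0, 0.03, 26, -0.1, 3.9, 0, 0, 0, 0.04, 26, -0.1, 4.9, 0, 0, 0, 0.05, 26])

```text
t: 13.78
eef_pos: [0.6246, 0.1859, 0.0697]
ee_rot: [[0.885, -0.465, 0.002], [-0.465, -0.885, 0.003], [0.001, -0.003, -1.0]]
force: [-0.9, 6.7, -0.0]
grip_width: 0.0263
finger_force: 2.4
```

>>> move_arm(targets=[0, 1, 0, 0, 0, 0.01, 26, 0, 2, 0, 0, 0, 0.02, 26, 0, 2.9, 0, 0, 0, 0.03, 26])

```text
t: 14.03
eef_pos: [0.6233, 0.1833, 0.0697]
ee_rot: [[0.871, -0.492, 0.003], [-0.492, -0.871, 0.003], [0.001, -0.004, -1.0]]
force: [-1.6, 5.7, 0.2]
grip_width: 0.0256
finger_force: 2.4
```

>>> move_arm(targets=[0, 1, 0, 0, 0, 0.01, 26, 0, 2, 0, 0, 0, 0.02, 26, 0, 2.9, 0, 0, 0, 0.03, 26])

```text
t: 14.28
eef_pos: [0.6219, 0.1808, 0.0697]
ee_rot: [[0.856, -0.518, 0.003], [-0.518, -0.856, 0.003], [0.001, -0.004, -1.0]]
force: [-0.2, 5.0, -0.0]
grip_width: 0.0263
finger_force: 2.4
```

>>> move_arm(targets=[0, 1, 0, 0, 0, 0.01, 26, 0, 2, 0, 0, 0, 0.02, 26, 0, 2.9, 0, 0, 0, 0.03, 26])

```text
t: 14.53
eef_pos: [0.6205, 0.1784, 0.0697]
ee_rot: [[0.84, -0.543, 0.003], [-0.543, -0.84, 0.003], [0.001, -0.004, -1.0]]
force: [-0.3, 7.5, -0.2]
grip_width: 0.0261
finger_force: 2.4
```

>>> move_arm(targets=[0, 1, 0, 0, 0, 0.01, 26, 0, 2, 0, 0, 0, 0.02, 26, 0, 2.9, 0, 0, 0, 0.03, 26])

```text
t: 14.78
eef_pos: [0.619, 0.176, 0.0698]
ee_rot: [[0.823, -0.568, 0.003], [-0.568, -0.823, 0.003], [0.001, -0.004, -1.0]]
force: [-0.2, 6.1, -1.2]
grip_width: 0.0264
finger_force: 2.4
```

>>> move_arm(targets=[0, 1, 0, 0, 0, 0.01, 26, 0, 2, 0, 0, 0, 0.02, 26, 0, 2.9, 0, 0, 0, 0.03, 26])

```text
t: 15.03
eef_pos: [0.6175, 0.1737, 0.0698]
ee_rot: [[0.806, -0.592, 0.003], [-0.592, -0.806, 0.003], [0.001, -0.004, -1.0]]
force: [-0.9, 7.3, -1.0]
grip_width: 0.0263
finger_force: 2.5
```

>>> move_arm(targets=[0, 1, 0, 0, 0, 0.01, 26, 0, 2, 0, 0, 0, 0.02, 26, 0, 2.9, 0, 0, 0, 0.03, 26])

```text
t: 15.28
eef_pos: [0.6159, 0.1714, 0.0698]
ee_rot: [[0.788, -0.616, 0.004], [-0.616, -0.788, 0.003], [0.001, -0.005, -1.0]]
force: [-0.1, 6.2, -1.2]
grip_width: 0.0264
finger_force: 2.5
```

```bash
python3 - <<'E'
from h import *
o,s=shot('side','s6');o2,c=shot('scene','c6')
def cr(im,x,y,w=133,h=100): return cv2.resize(im[y:y+h,x:x+w,::-1],(400,300),interpolation=cv2.INTER_CUBIC)
cv2.imwrite('pics/m6.png',np.hstack([cr(c,185,110),cr(s,210,100)]))
E
```

```text
(no output)
```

View pics/m6.png

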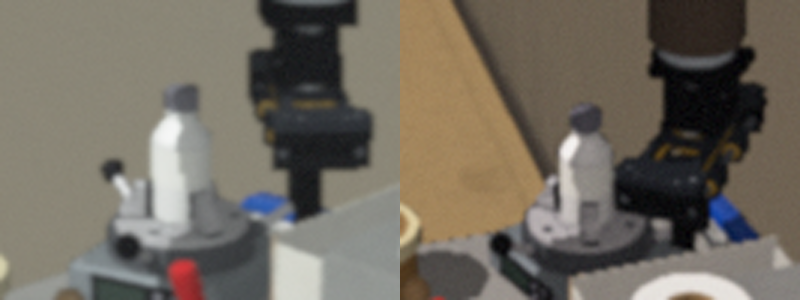

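The bottle stands upright with the jaws almost on it, and the gripper body is clear of it. I'll continue in small steps.

>>> move_arm(targets=[0, 1, 0, 0, 0, 0.01, 26, 0, 2, 0, 0, 0, 0.02, 26, 0, 2.9, 0, 0, 0, 0.03, 26])

```text
t: 15.63
eef_pos: [0.6142, 0.1691, 0.0698]
ee_rot: [[0.769, -0.64, 0.004], [-0.64, -0.769, 0.003], [0.001, -0.005, -1.0]]
force: [0.4, 6.6, -1.1]
grip_width: 0.0261
finger_force: 2.5
```

>>> move_arm(targets=[0, 1, 0, 0, 0, 0.01, 26, 0, 2, 0, 0, 0, 0.02, 26, 0, 2.9, 0, 0, 0, 0.03, 26])

```text
t: 15.88
eef_pos: [0.6126, 0.1672, 0.0698]
ee_rot: [[0.749, -0.662, 0.005], [-0.662, -0.749, 0.004], [0.001, -0.006, -1.0]]
force: [0.7, 8.0, -0.6]
grip_width: 0.0257
finger_force: 2.9
```

The jaws are bearing. Now finer steps.

>>> move_arm(targets=[0, 0.7, 0, 0, 0, 0.007, 26, 0, 1.4, 0, 0, 0, 0.014, 26, 0, 2, 0, 0, 0, 0.02, 26])

```text
t: 16.13
eef_pos: [0.6115, 0.166, 0.0698]
ee_rot: [[0.736, -0.677, 0.005], [-0.677, -0.736, 0.004], [0.001, -0.006, -1.0]]
force: [0.6, 7.0, -1.4]
grip_width: 0.0258
finger_force: 3.2
```

>>> move_arm(targets=[0, 0.7, 0, 0, 0, 0.007, 26, 0, 1.4, 0, 0, 0, 0.014, 26, 0, 2, 0, 0, 0, 0.02, 26])

```text
t: 16.38
eef_pos: [0.6104, 0.1648, 0.0698]
ee_rot: [[0.722, -0.691, 0.006], [-0.691, -0.722, 0.005], [0.001, -0.007, -1.0]]
force: [1.9, 9.2, -2.3]
grip_width: 0.0261
finger_force: 3.6
```

>>> move_arm(targets=[0, 0.7, 0, 0, 0, 0.007, 26, 0, 1.4, 0, 0, 0, 0.014, 26, 0, 2, 0, 0, 0, 0.02, 26])

```text
t: 16.63
eef_pos: [0.6093, 0.1637, 0.0698]
ee_rot: [[0.709, -0.706, 0.007], [-0.706, -0.709, 0.005], [0.001, -0.008, -1.0]]
force: [2.3, 9.2, -3.0]
grip_width: 0.0257
finger_force: 4.0
```

>>> move_arm(targets=[0, 0.7, 0, 0, 0, 0.007, 26, 0, 1.4, 0, 0, 0, 0.014, 26, 0, 2, 0, 0, 0, 0.02, 26])

```text
t: 16.88
eef_pos: [0.6083, 0.1627, 0.0698]
ee_rot: [[0.694, -0.72, 0.007], [-0.72, -0.694, 0.006], [0.001, -0.009, -1.0]]
force: [3.7, 10.2, -3.5]
grip_width: 0.0263
finger_force: 4.4
```

That is about 4 N above free drag, which is hand-tight. I'll back off, open and rise clear.

>>> move_arm(targets=[0, -2, 0, 0, 0, 0, 32, 0, -2.5, 0, 0, 0, 0, 38, 0, -2.5, 0, 0, 0, 0, 44, 0, -2.5, 0, 0, 0, 0, 44, 0, -2.5, 0, 0, 0, 0, 44])

```text
t: 17.3
eef_pos: [0.6071, 0.1599, 0.0692]
ee_rot: [[0.692, -0.722, -0.001], [-0.722, -0.692, -0.001], [-0.0, 0.001, -1.0]]
force: [-0.3, 0.6, -0.0]
grip_width: 0.0426
finger_force: 0.0
```

>>> move_arm(targets=[0, 0, -10, 0, 0, 0, 44, 0, 0, -35, 0, 0, 0, 44, 0, 0, -70, 0, 0, 0, 44, 0, 0, -105, 0, 0, 0, 44, 0, 0, -140, 0, 0, 0, 44])

```text
t: 17.72
eef_pos: [0.607, 0.16, 0.2117]
ee_rot: [[0.692, -0.721, 0.0], [-0.721, -0.692, -0.0], [0.0, 0.0, -1.0]]
force: [0.9, 0.4, 0.0]
grip_width: 0.0439
finger_force: 0.0
```

>>> move_arm(targets=[0, 0, -35, 0, 0, 0, 44, 0, 0, -60, 0, 0, 0, 44, 0, 0, -70, 0, 0, 0, 44, 0, 0, -70, 0, 0, 0, 44])

```text
t: 18.05
eef_pos: [0.6084, 0.1606, 0.2835]
ee_rot: [[0.692, -0.721, 0.007], [-0.721, -0.692, 0.003], [0.003, -0.007, -1.0]]
force: [0.1, 0.4, 0.4]
grip_width: 0.044
finger_force: 0.0
```

```bash
python3 - <<'E'
from h import *
o,w=shot('wrist','w7');o2,s=shot('side','s7');o2,c=shot('scene','c7')
print(o['t'],o['eef_pos'],o['force'],o['finger_force'])
def cr(im,x,y,w=133,h=100): return cv2.resize(im[y:y+h,x:x+w,::-1],(400,300),interpolation=cv2.INTER_CUBIC)
cv2.imwrite('pics/m7.png',np.vstack([np.hstack([cr(c,185,110),cr(s,210,100)]),np.hstack([cv2.resize(w[:,:,::-1],(400,300)),cv2.resize(s[:,:,::-1],(400,300))])]))
E
```

```text
18.05 [0.60836292 0.16064924 0.28349429] [0.10607396 0.37598643 0.4250773 ] 0.0
```

View pics/m7.png

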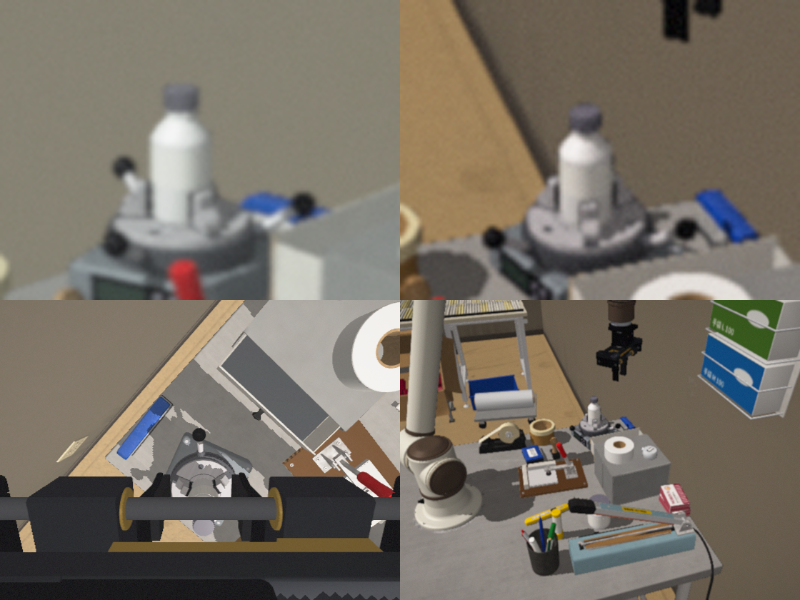

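The bottle is upright with all three jaws on it, the arm is clear, and the jar and stamp are untouched.

```bash
python3 -c "
from plant import r
print(r.sign_off())"
```

```text
the job is handed in; nothing more can be done
None
```

The bottle stands upright in the chuck, released, with all three jaws hand-tight on it (ring push about 4 N above free drag); the jar and stamp were not moved, and I handed the job in at about 18 s with the arm clear.

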